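Close the key machine's guard and start the cut

ROBOT

A 6-joint arm with a two-finger parallel gripper is mounted at the origin on the work surface. World frame = base frame: x ahead of the robot, y to its left, z up, the work surface at z = 0. Lengths are in mm, angles in rad, forces in N, time in s.
With the tool pointing down it reaches from about 425 to 950 mm from the base axis. Payload 14.7 kg.
Tool frame: the origin (TCP) lies on the centre line of the jaws, within the pads' length; the fingertips stand manip.tcp_to_tips ahead of it and the grasp point (between the pads) lies 6 mm ahead of it (manip.tcp_to_tips is the distance from the TCP to the fingertips, in mm); z points along the fingers, y is the line along which they close (so a half turn about z gives the same grasp; the last joint's range is limited). The gripper opens to 85 mm and grips with 20 to 120 N. Pads are 22 mm wide; open, the fingers measure 114 mm over their backs; the gripper's body (76 mm by 85 mm) begins 54 mm behind the grasp point. The pads swing forward as they close: fully open they stand 13 mm farther back than shut.
Start: joints at [-1.176, 0.48, 1.596, -0, 1.065, -0.047], TCP at [277.933, -587.576, 256.297] pointing down, gripper open.
Joint ranges: [-2.75, 2.75], [-0.82, 2.05], [0.23, 2.67], [-1.56, 4.7], [0.09, 2.69], [-2.92, 2.92]. Speed limits (rad/s): [1.89, 1.89, 2.39, 3.01, 3.01, 3.01].

INTERFACE

Orientations are given as [roll, pitch, yaw] about the fixed x, y, z axes, in that order (R = Rz(yaw) Ry(pitch) Rx(roll)).
In Python, from station import manip gives the robot as it stands.
- The arm moves only by the shell command python3 drive.py FILE [FORCE], which reads ROWS from the file FILE. ROWS is one flat JSON list of numbers that holds 1 to 20 rows one after another, with no inner brackets; each row has 5 numbers: dx, dy, dz in a scale on which 1.0 is 750 mm, then a turn about the tool's z in fractions of the full range, 1 being 2 rad, then the opening from 0.0 (shut) to 1.0 (fully open); each row shifts and turns the commanded pose from where the row before left it, along the tool's axes as they then stand; what a row does not reach is not made up. A row lasts 1/8 s, in which the tool goes at most 62.5 mm and 0.188 rad, less where a joint would pass 70% of its speed; a pose out of reach is approached as far as the arm can. The fingers move at their own pace and stop on an object; FORCE is the grip in N (left out, the last holds). Time passes only in rows, so rows that do not move let the fingers close. It prints the time, the measured TCP pose, the force, the opening and the grip force at its end. No shift or turn number may pass 1 either way. Input that does not fit is refused with a message, and nothing moves.
- manip.state(): the state, without advancing time (a new reading comes with each control period).
- manip.get_image(name): name is "scene" or "top" or "wrist"; returns a dict with "frame" (480x640x3 uint8, red, green, blue), "intrinsics" (3x3 intrinsics, pixels), "D" ([k1, k2, p1, p2, k3] as OpenCV has them; the pictures are not rectified), "cam_to_world" (4x4, takes a point from camera to world coordinates). Camera axes: x right, y down, z forward; pixel columns grow to the right and rows downward; lengths in mm; the calibration is good to about 2 mm. A picture is of the moment at which its call begins. There is no depth.
- manip.finish_job(): hands the job in; it is judged then, once.
The state is a dict: "time_s": time; "joint_positions": joint angles; "joint_velocities": joint speeds; "effort": joint torques, N m; "position": TCP position; "eef_rot": TCP orientation; "wrist_force": force on the tool from outside, world axes, zero at the start; "ft_torque": the same for the moment, N m; "finger_gap": opening from 0.0 (shut) to 1.0 (fully open); "grip_force": force on a finger pad.
Only numpy, scipy, OpenCV 4.12 (cv2) and the standard library are available. Lean on these libraries where they do the work, as an engineer would, in place of code of your own. Each camera call takes 0.05 s, during which the arm holds its last target. There are 200 camera calls.

TASK

Get the key-cutting machine going: take the chip brush off the machine and lay it down in the red tray, then push the clear sliding guard shut, without ramming it against its stop, until its latch catches with a click and holds it. With the guard latched, press the green start button fully down and let go; leave the red stop button and everything else on the bench alone.

Things in the scene. Friction and masses are not known exactly. Their poses are not given: they have to be found in the camera images.
- machine: Bench key-cutting machine, fixed. Its frame: origin on the table, x from the operator to the rear, y left. In mm: blue base x -160 to 140, y -230 to 190, flat top at z = 60; the front apron is the bare part, x -160 to -47; bay with key clamps and cutter x -47 to 20; grey housing x 20 to 140, top at z = 130.
- guard: Clear guard with aluminium trim, about 0.6 kg: roof (top z = 156 mm) and front sheet (machine x = -129, down to z = 64), 150 mm long in y. Slides along the machine's y on a rail, shuts towards -y over the cutter; friction about 1.5 N plus 30 N per m/s. Origin: middle of its length, at table height, y = -55 mm in the machine's frame when nominally shut.
- guard_slide (a joint): How far the guard is open (m), growing to the machine's +y: 0 nominally shut, 0.165 fully open. The catch is adjustable, so the true latched place lies anywhere from -0.010 to 0.010.
- guard_handle (a point): Middle of the yellow bow handle on the guard's roof: a square bar 12 x 12 mm, 90 mm long in the machine's x, its middle 190 mm above the table, with a 28 mm open gap under it between two end posts. Moves with the guard; axes as the machine's.
- latch_mount: Latch plate 78 x 62 mm on the housing near its -y end, origin at its centre. On it a red block with hook, rubber stop and spring buffer, bolted in slots: it sits up to 10 mm either way along y, which this pose does not show. The rubber stop is met 2 mm past latching; more than 15 N on latch and stop damages them.
- latch_hook (a joint): Yellow latch hook (rad): 0 down, about 0.22 lifted to the full by the guard's pin just before the click, about 0 again after it.
- strike_pin (a point): Steel pin on the guard that the hook catches. From about 25 mm before latching it lifts the hook by its ramp, over the last 10 mm the guard also presses the spring buffer: the push rises from about 2 N to about 10 N; then the hook drops behind the pin (the click) and the push falls at once. Let go before that and the buffer pushes the guard back.
- start_button (a joint): Travel of the green start button (m): 0 is up, 0.006 is fully down, at about 5 N. It springs back.
- start_button_top (a point): Top of the green start button, 24 mm across, 94 mm above the table, on a black pod on the machine's apron at its -y end; pressed straight down.
- stop_button (a joint): Travel of the red stop button (m), 0 up to 0.006 down. Leave it alone.
- stop_button_top (a point): Top of the red stop button, 24 mm across, same height, 45 mm behind the green one (machine's +x).
- brush: Loose chip brush, about 80 g, 160 mm long, lying on the machine's apron across the path of the guard's front sheet, handle end overhanging towards the operator. Origin mid-length on its underside; x along it to the bristles. Round wooden handle 20 mm thick, x -80 to 0 (axis 10 mm up); ferrule 42 mm wide, x -5 to 35; bristles 39 mm wide, to x = 80. Balances near x = 0.
- tray: Shallow red tray, fixed, 270 x 140 mm outside (long along its x), walls 3 mm thick and 18 mm high, floor 3 mm; origin under its centre. It stands to the left or to the right of the machine.
- fittings_bin: Blue bin of pipe fittings, 240 x 140 mm, filled to about 90 mm high, fixed, on the other side of the machine from the tray. Origin under its centre. Not part of the job.
- padlock: Loose brass padlock, 42 x 20 mm, 64 mm high, standing on the machine's housing (top at z = 130). Bystander.
- spray_can: Loose orange can with a white cap, 58 mm across, 150 mm high. Bystander.
- coupling: Loose brass pipe coupling, a ring 50 mm across, 36 mm high, on the rubber mat of the machine's apron at its +y end, under the open guard, which passes over it freely. Bystander.
- wrench: Loose wrench 170 mm long lying flat. Bystander.
- screwdriver: Loose screwdriver 190 mm long, handle 26 mm thick, lying flat. Bystander.

How it is judged (in metres and radians):
On the way, in this order (a step that is already met when the one before it is completed fails the run):
1. the brush lies in the red tray, let go (x of brush in the frame of tray between -0.09 and 0.09 m and y of brush in the frame of tray between -0.06 and 0.06 m and z of brush in the frame of tray below 0.02 m and contact force between the fingers and brush below 0.1 N and linear speed of brush below 0.03 m/s), for 0.2 s.
2. the guard is shut and the latch hook has dropped behind its pin (value of joint guard_slide below 0.0112 m and value of joint latch_hook below 0.03 rad), for 0.3 s.
3. the green start button is pressed down (value of joint start_button above 0.0045 m), for 0.05 s.
At the end, for the whole second after the job is handed in: Brush at rest in the tray (its middle within 90 mm lengthwise and 60 mm across of the tray's centre, underside under 20 mm), guard shut to within 11.2 mm of nominal and held by the dropped hook (under 0.03 rad), both buttons up again (all of step 2 and x of brush in the frame of tray between -0.09 and 0.09 m and y of brush in the frame of tray between -0.06 and 0.06 m and z of brush in the frame of tray below 0.02 m and value of joint each of start_button, stop_button below 0.002 m and linear speed of brush below 0.03 m/s); the robot touches nothing.
It fails at once if latch and stop loaded with more than 15 N by the guard (contact force between guard and latch_mount above 15 N).
It fails at once if start pressed while the guard is not latched (value of joint start_button above 0.003 m and (value of joint guard_slide above 0.0112 m or value of joint latch_hook above 0.03 rad)).
It fails at once if the red stop button pressed (value of joint stop_button above 0.003 m).
It fails at once if the brush dropped or thrown instead of laid down (linear speed of brush above 0.9 m/s and contact force between the fingers and brush below 0.1 N).
It fails at once if a bystander moved by more than 30 mm (distance of any of padlock, spray_can, coupling, wrench, screwdriver from where it was at the start of the episode above 0.03 m).
It also fails if it takes over 70 s, if anything falls off the work surface, if the arm or the gripper's body presses on something with over 40 N, if the wrist force passes 120 N, or if a joint passes its speed limit or range.

## Working session

There is one attempt and no reset: what is moved stays moved. The work goes in short steps, Python scripts to look and compute and a shell command to move; the robot and the scene stay as the last step left them, time stands still between calls to the robot, and variables do not carry over. Pictures are saved under pics/ and viewed, at most 13 in all, crops included, and the job is handed in when it is done.

```bash
ls; mkdir -p pics; python3 - <<'E'
from station import manip
import cv2,pickle
d={}
for n in ("scene","top","wrist"):
    g=manip.get_image(n); d[n]=g
    cv2.imwrite(f"pics/{n}0.png",g["frame"][:,:,::-1])
    print(n,g["intrinsics"].round(1).tolist(),g["D"],g["cam_to_world"].round(3).tolist())
pickle.dump(d,open("v0.pkl","wb"))
print(manip.tcp_to_tips,manip.state())
E
```

```text
drive.py
pics
station.py
scene [[550.5, 0.0, 320.1], [0.0, 550.5, 239.0], [0.0, 0.0, 1.0]] [-0.01812289  0.          0.          0.          0.        ] [[0.699, 0.519, -0.492, 1180.493], [0.715, -0.501, 0.487, -535.665], [0.006, -0.692, -0.722, 1031.407], [0.0, 0.0, 0.0, 1.0]]
top [[550.0, 0.0, 334.9], [0.0, 550.0, 237.5], [0.0, 0.0, 1.0]] [-0.14570476  0.          0.          0.          0.        ] [[-0.01, -0.983, 0.181, 309.288], [-1.0, 0.01, -0.005, 68.864], [0.003, -0.181, -0.983, 1480.547], [0.0, 0.0, 0.0, 1.0]]
wrist [[349.6, 0.0, 315.8], [0.0, 349.6, 244.3], [0.0, 0.0, 1.0]] [0.00185283 0.         0.         0.         0.        ] [[0.428, -0.86, -0.278, 348.805], [-0.904, -0.408, -0.129, -552.878], [-0.002, 0.306, -0.952, 373.088], [0.0, 0.0, 0.0, 1.0]]
25.0 {'time_s': 0.15, 'joint_positions': array([-1.17558465e+00,  4.80698565e-01,  1.59672861e+00, -1.92640448e-06,
        1.06509227e+00, -4.65983770e-02]), 'joint_velocities': array([-0.00037554, -0.00208424, -0.00124321, -0.00019985, -0.00049435,
        0.00224574]), 'effort': array([ 1.24425492e-04, -9.51146364e+01, -4.30460393e+01, -2.30342366e-04,
        8.15775536e-03, -4.06374591e-05]), 'position': array([ 277.83349493, -587.31226029,  255.81300434]), 'eef_rot': array([-3.14066680e+00, -4.14884091e-05,  4.41810968e-01]), 'wrist_force': array([-0.52849147,  0.5938633 ,  0.06724481]), 'ft_torque': array([-0.03917358, -0.00114108,  0.06539884]), 'grip_force': 0.0, 'finger_gap': 1.000609198345352}
```

View pics/top0.png

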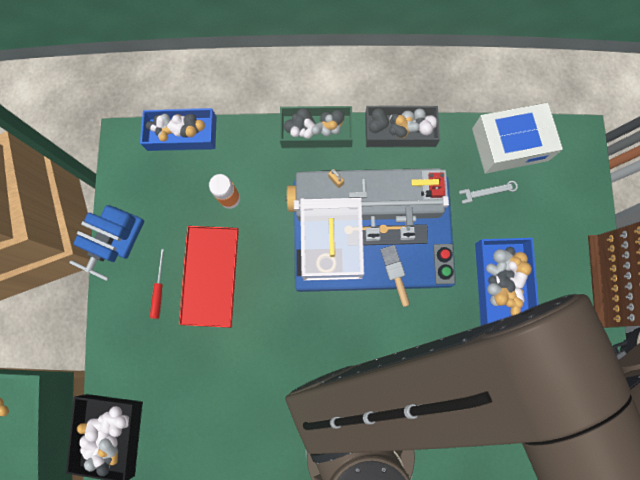

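View pics/scene0.png

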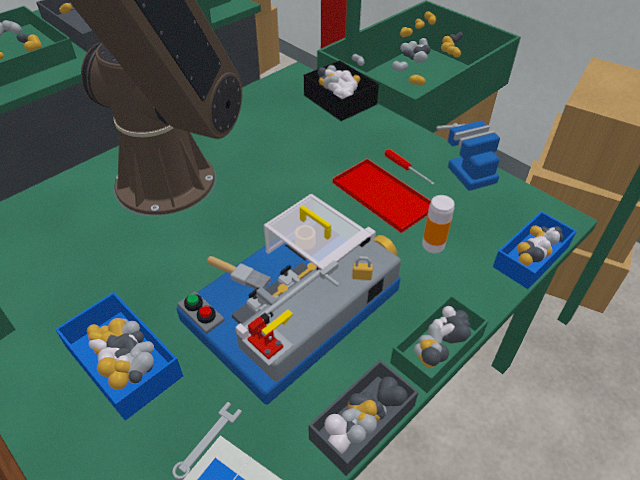

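The top view shows the tray at (210,277), the brush from (405,303) to (388,248), the guard bow at (332,237), green at (446,271) and red at (445,254). The scene view shows the same things; green is at (194,300). I'll enlarge both to read finer pixel positions.

```bash
cat > h.py <<'E'
import numpy as np,cv2,pickle
def ray(g,p):
    u=cv2.undistortPoints(np.array([[p]],float),g["intrinsics"],np.asarray(g["D"],float))[0,0]
    T=g["cam_to_world"]; d=T[:3,:3]@[u[0],u[1],1]
    return T[:3,3],d/np.linalg.norm(d)
def plane(g,p,z):
    o,d=ray(g,p); return o+d*(z-o[2])/d[2]
def tri(*gp):
    A=np.zeros((3,3));b=np.zeros(3);L=[]
    for g,p in gp:
        o,d=ray(g,p);P=np.eye(3)-np.outer(d,d);A+=P;b+=P@o;L.append((o,P))
    x=np.linalg.solve(A,b); return x,max(np.linalg.norm(P@(x-o)) for o,P in L)
def crop(g,x,y,w,h,s,name):
    cv2.imwrite(f"pics/{name}.png",cv2.resize(g["frame"][y:y+h,x:x+w,::-1],None,fx=s,fy=s,interpolation=cv2.INTER_CUBIC))
E
python3 - <<'E'
from h import *
d=pickle.load(open("v0.pkl","rb"))
crop(d["top"],285,160,180,150,4,"top_c"); crop(d["scene"],165,185,250,200,3,"scene_c")
E
```

```text
(no output)
```

View pics/top_c.png

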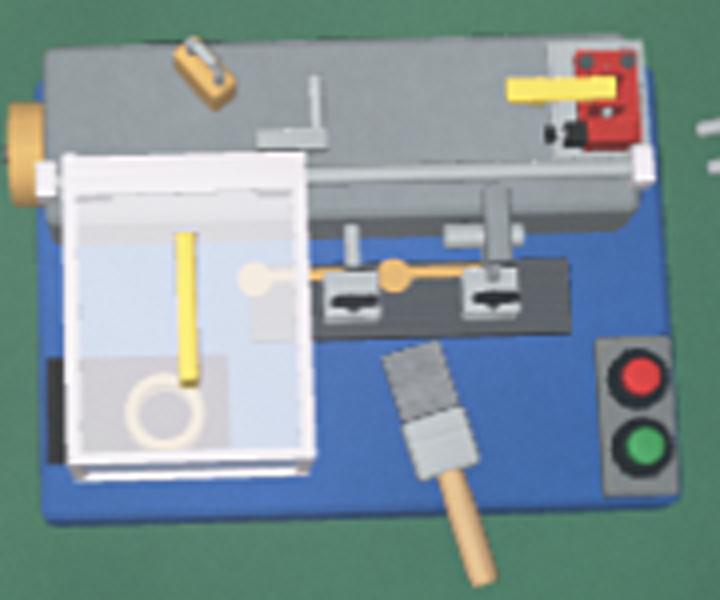

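View pics/scene_c.png

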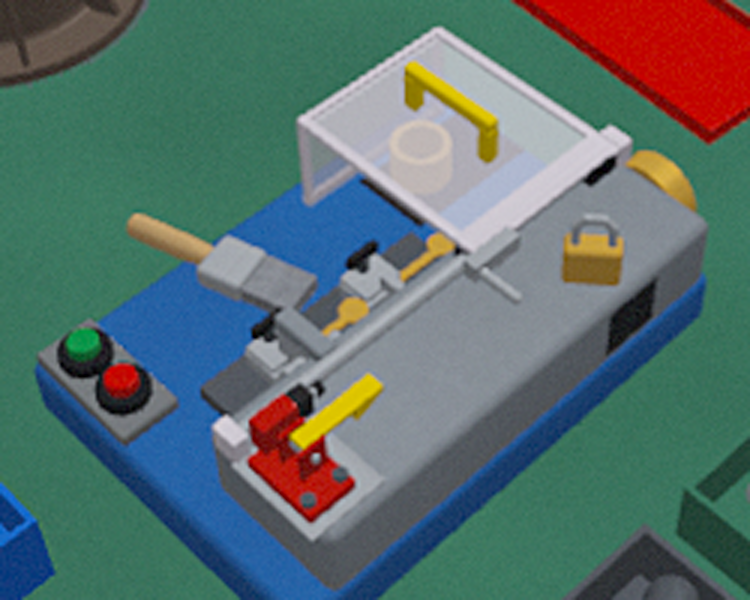

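```bash
python3 - <<'E'
from h import *
d=pickle.load(open("v0.pkl","rb"));T,S=d["top"],d["scene"]
t=lambda x,y:(285+(x+.5)/4-.5,160+(y+.5)/4-.5); s=lambda x,y:(165+(x+.5)/3-.5,185+(y+.5)/3-.5)
P={}
for n,a,b in [("bowF",(189,381),(411,69)),("bowR",(184,236),(491,122)),("green",(646,444),(83,342)),("red",(642,376),(122,378)),("brushEnd",(484,580),(134,222)),("brushNeck",(453,474),(206,252)),("bristleEnd",(410,349),(297,297)),
 ("padlock",(203,75),(595,255)),("trimL",(65,158),(622,133))]:
    x,e=tri((T,t(*a)),(S,s(*b)));P[n]=x;print(n,x.round(1),round(e,1))
def ang(v):return np.arctan2(v[1],v[0])
print("bow ang",ang(P["bowR"]-P["bowF"]),"btn ang",ang(P["red"]-P["green"]))
for n,p in [("end",(484,580)),("neck",(453,474))]: print(n,plane(T,t(*p),70).round(1))
print("brist",plane(T,t(410,349),70).round(1))
for p in [(646,444),(642,376)]: print("btn94",plane(T,t(*p),94).round(1))
for p in [(189,381),(184,236)]: print("bow196",plane(T,t(*p),196).round(1))
for p in [(42,520),(680,496)]: print("base60",plane(T,t(*p),60).round(1))
for p in [(188,227),(239,228),(232,327),(180,325)]: print("tray",plane(T,p,18).round(1))
for p in [(157,252),(155,317)]: print("screwdr",plane(T,p,13).round(1))
for p in [(224,186),(228,203)]: print("can",plane(T,p,150 if p[0]==224 else 0).round(1))
E
```

```text
bowF [506.2  71.5 187.1] 1.3
bowR [592.2  72.4 192.4] 0.3
green [ 476.  -221.4   90.5] 0.0
red [ 520.5 -220.4   89.9] 0.5
brushEnd [ 391.9 -117.4   70.5] 0.3
brushNeck [459.7 -98.7  76.4] 0.5
bristleEnd [540.8 -74.8  73.9] 2.2
padlock [706.1  60.9 149.7] 1.3
trimL [649.4 147.7 169.1] 3.0
bow ang 0.010277387389242396 btn ang 0.02141109131576532
end [ 392.1 -117.2   70. ]
neck [460.6 -99.1  70. ]
brist [542.7 -73.4  70. ]
btn94 [ 475.6 -220.7   94. ]
btn94 [ 519.5 -220.    94. ]
bow196 [504.   70.4 196. ]
bow196 [591.6  72.6 196. ]
base60 [434.6 166.5  60. ]
base60 [ 445.3 -248.8   60. ]
tray [611.6 464.3  18. ]
tray [607.3 322.9  18. ]
tray [340.2 336.9  18. ]
tray [345.3 477.4  18. ]
screwdr [543.7 550.   13. ]
screwdr [366.5 548.4  13. ]
can [688.8 340.8 150. ]
can [682.3 358.6   0. ]
```

The rows are not in the units I measure in: shifts go in shares of 750 mm and turns go in shares of 2 rad. I convert before sending: -37 mm / 750 = -0.0493, -36.6 mm / 750 = -0.0488, 0.167 rad / 2 = 0.0835.

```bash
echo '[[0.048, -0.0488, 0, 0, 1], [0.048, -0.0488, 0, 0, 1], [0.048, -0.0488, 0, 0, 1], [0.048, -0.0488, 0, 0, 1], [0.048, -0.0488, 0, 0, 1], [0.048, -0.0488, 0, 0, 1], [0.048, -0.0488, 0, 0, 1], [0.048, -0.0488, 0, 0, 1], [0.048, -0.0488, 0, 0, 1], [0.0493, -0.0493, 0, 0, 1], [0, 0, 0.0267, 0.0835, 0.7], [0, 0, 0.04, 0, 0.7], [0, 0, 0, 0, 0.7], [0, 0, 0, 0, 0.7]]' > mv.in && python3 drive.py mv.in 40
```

```text
refused: ROWS must be one flat list, 5 numbers to a row, no inner brackets. Nothing was moved.
```

I used the wrong layout. The manual says one flat list, 5 numbers to a row, no inner brackets; once more.

```bash
echo '[0.048, -0.0488, 0, 0, 1, 0.048, -0.0488, 0, 0, 1, 0.048, -0.0488, 0, 0, 1, 0.048, -0.0488, 0, 0, 1, 0.048, -0.0488, 0, 0, 1, 0.048, -0.0488, 0, 0, 1, 0.048, -0.0488, 0, 0, 1, 0.048, -0.0488, 0, 0, 1, 0.048, -0.0488, 0, 0, 1, 0.0493, -0.0493, 0, 0, 1, 0, 0, 0.0267, 0.0835, 0.7, 0, 0, 0.04, 0, 0.7, 0, 0, 0, 0, 0.7, 0, 0, 0, 0, 0.7]' > mv.in && python3 drive.py mv.in 40
python3 - <<'E'
from station import manip
from h import *
g=manip.get_image("wrist");pickle.dump(g,open("w1.pkl","wb"));cv2.imwrite("pics/w1.png",g["frame"][:,:,::-1])
s=manip.state();print(s["position"],s["eef_rot"])
E
```

```text
time_s: 1.9
position: [447.9, -102.2, 207.0]
eef_rot: [3.141, -0.0, 0.275]
wrist_force: [0.5, -1.1, 0.8]
finger_gap: 0.699
grip_force: 0.0
[ 448.12167698 -102.33427005  207.24783284] [ 3.14099658e+00 -9.90852441e-04  2.74642845e-01]
```

View pics/w1.png

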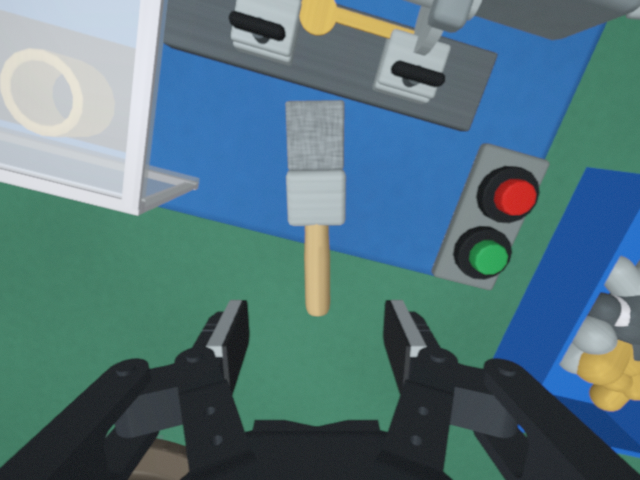

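The brush lies upright along the tool's x: neck at (316,224), end at (317,310). Green is at (490,258), red at (516,197).

```bash
python3 - <<'E'
from h import *
d=pickle.load(open("v0.pkl","rb"));T,S=d["top"],d["scene"];w=pickle.load(open("w1.pkl","rb"))
t=lambda x,y:(285+(x+.5)/4-.5,160+(y+.5)/4-.5); s=lambda x,y:(165+(x+.5)/3-.5,185+(y+.5)/3-.5)
print("neck",plane(w,(316,224),70).round(1),"end",plane(w,(317,312),70).round(1),"brist",plane(w,(315,102),65).round(1))
for n,a,b,c in [("green",(646,444),(83,342),(490,258)),("red",(642,376),(122,378),(516,197)),("neck",(453,474),(206,252),(316,224))]:
    x,e=tri((T,t(*a)),(S,s(*b)),(w,c));y,f=tri((T,t(*a)),(w,c));print(n,x.round(1),round(e,1),y.round(1),round(f,1))
    
E
```

```text
neck [460.  -97.7  70. ] end [ 389.1 -118.5   70. ] brist [542.  -73.8  65. ]
green [ 475.7 -221.5   90.9] 0.8 [ 475.5 -220.7   93.1] 0.3
red [ 520.2 -220.5   90.1] 0.8 [ 519.9 -220.7   90.6] 0.2
neck [460.2 -98.2  75.8] 1.5 [460.5 -98.2  72.2] 0.7
```

In the tool's units: 40 mm / 750 = 0.0533, 26 mm / 750 = 0.0347.

```bash
echo '[-0.0053, 0, 0.0533, 0, 0.7, 0, 0, 0.0533, 0, 0.7, 0, 0, 0.0347, 0, 0.7, 0, 0, 0.0173, 0, 0.7, 0, 0, 0, 0, 0.7, 0, 0, 0, 0, 0, 0, 0, 0, 0, 0, 0, 0, 0, 0, 0, 0, 0, 0, 0, 0]' > mv.in && python3 drive.py mv.in 40
```

```text
time_s: 3.08
position: [444.3, -103.3, 88.2]
eef_rot: [3.141, -0.001, 0.275]
wrist_force: [-2.4, -0.7, 10.6]
finger_gap: 0.205
grip_force: 39.1
```

In the tool's units: -50 mm / 750 = -0.0667, -43.9 mm / 750 = -0.0585, 0.165 rad / 2 = 0.0825.

```bash
echo '[0, 0, -0.0267, 0, 0, 0, 0, -0.0533, 0, 0, 0, 0, -0.0667, 0, 0, 0, 0, -0.0667, 0, 0, 0, 0, -0.04, 0, 0, 0.0067, -0.022, 0, 0, 0, 0.0147, -0.0484, 0, 0, 0, 0.0173, -0.0572, 0, 0, 0, 0.0173, -0.0572, 0, 0, 0, 0.0173, -0.0572, 0, 0, 0, 0.0173, -0.0572, 0, 0, 0, 0.0173, -0.0572, 0, 0, 0, 0.0173, -0.0572, 0, 0, 0, 0.0173, -0.0572, 0, 0, 0, 0.0173, -0.0572, 0, 0, 0, 0.0173, -0.0572, 0, 0, 0, 0.0177, -0.0585, 0, 0, 0, 0, 0, 0, 0.08, 0, 0, 0, 0, 0.0825, 0, 0, 0, 0, 0, 0]' > mv.in && python3 drive.py mv.in 40
python3 - <<'E'
from station import manip
from h import *
g=manip.get_image("wrist");pickle.dump(g,open("w2.pkl","wb"));cv2.imwrite("pics/w2.png",g["frame"][:,:,::-1])
s=manip.state();print(s["position"],s["eef_rot"],s["finger_gap"])
E
```

```text
time_s: 5.58
position: [452.5, 401.5, 276.2]
eef_rot: [3.141, 0.001, -0.049]
wrist_force: [-0.3, -0.2, -0.9]
finger_gap: 0.206
grip_force: 39.7
[452.75469682 401.3683     276.41951394] [ 3.14072466e+00  1.09051372e-03 -4.61310128e-02] 0.2007336357891811
```

View pics/w2.png

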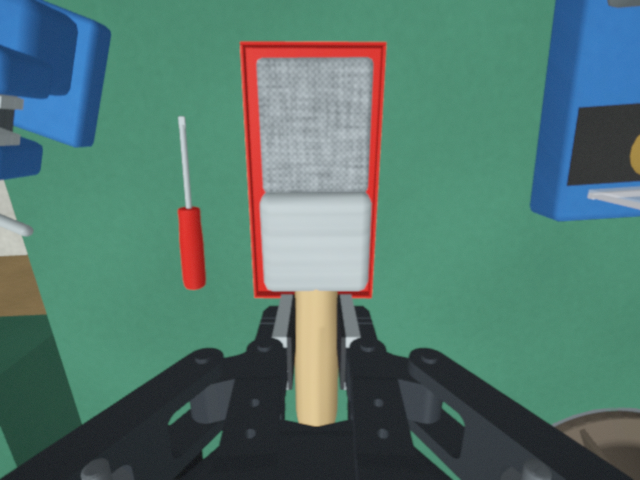

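The brush is held straight; the tray's corners are at (241,42), (385,42), (372,298), (254,298).

In the tool's units: 60 mm / 750 = 0.08, 50 mm / 750 = 0.0667.

```bash
python3 - <<'E'
from h import *
w=pickle.load(open("w2.pkl","rb"))
c=np.array([plane(w,p,18) for p in [(241,42),(385,42),(372,298),(254,298)]]);print(c.round(1),c.mean(0))
E
echo '[0, 0, 0.0533, 0, 0, 0, 0, 0.08, 0, 0, 0, 0, 0.08, 0, 0, 0, 0, 0.0667, 0, 0, 0, 0, 0.0267, 0, 0, 0, 0, 0.0107, 0, 0, 0, 0, 0.006, 0, 0, 0, 0, 0, 0, 0]' > mv.in && python3 drive.py mv.in
```

```text
[[614.9 465.8  18. ]
 [608.2 329.1  18. ]
 [339.5 341.3  18. ]
 [346.4 481.3  18. ]] [477.2599459  404.37172173  18.        ]
time_s: 6.62
position: [454.2, 401.8, 36.0]
eef_rot: [-3.14, -0.001, -0.05]
wrist_force: [-0.5, 0.5, -0.7]
finger_gap: 0.208
grip_force: 39.6
```

In the tool's units: 1.5 mm / 750 = 0.002.

```bash
echo '[0, 0, 0.002, 0, 0, 0, 0, 0.002, 0, 0, 0, 0, 0, 0, 0, 0, 0, 0, 0, 0]' > mv.in && python3 drive.py mv.in
```

```text
time_s: 7.12
position: [453.8, 401.5, 32.0]
eef_rot: [-3.141, -0.0, -0.05]
wrist_force: [1.3, 0.5, 2.0]
finger_gap: 0.204
grip_force: 39.8
```

In the tool's units: -60 mm / 750 = -0.08, -40 mm / 750 = -0.0533.

```bash
echo '[0, 0, 0, 0, 0.4, 0, 0, 0, 0, 0.7, 0, 0, 0, 0, 0.7, 0, 0, 0, 0, 0.7, 0, 0, -0.02, 0, 0.7, 0, 0, -0.0533, 0, 0.8, 0, 0, -0.08, 0, 0.8, 0, 0, -0.08, 0, 0.8, 0, 0, -0.08, 0, 0.8, 0, 0, -0.02, 0, 0.8]' > mv.in && python3 drive.py mv.in 40
echo '[0.016, 0.048, 0, 0, 0.8, 0.0213, 0.062, 0, 0, 0.8, 0.0213, 0.062, 0, 0, 0.8, 0.0213, 0.062, 0, 0, 0.8, 0.0213, 0.062, 0, 0, 0.8, 0.0213, 0.062, 0, 0, 0.8, 0.0213, 0.062, 0, 0, 0.8, 0.0045, 0.0124, 0, -0.0365, 0.8, 0, 0, 0, 0, 0.8, 0, 0, 0, 0, 0.8]' > mv.in && python3 drive.py mv.in
python3 - <<'E'
from station import manip
from h import *
s=manip.state();print(s["position"],s["eef_rot"])
g=manip.get_image("wrist");pickle.dump(g,open("w3.pkl","wb"))
t=manip.get_image("top");
a=g["frame"];b=t["frame"][210:340,160:260]
b=cv2.resize(b,(369,480));a=a[:,105:535]
cv2.imwrite("pics/m3.png",np.hstack([a,b])[:,:,::-1])
E
```

```text
time_s: 8.38
position: [454.7, 402.2, 287.2]
eef_rot: [-3.137, -0.005, -0.05]
wrist_force: [-0.4, 0.4, -0.6]
finger_gap: 0.805
grip_force: 0.0
time_s: 9.62
position: [548.1, 72.4, 281.8]
eef_rot: [-3.141, 0.0, 0.022]
wrist_force: [0.7, 0.7, -0.8]
finger_gap: 0.797
grip_force: 0.0
[548.14657348  72.39583557 281.75425925] [-3.14141599e+00  3.99654864e-04  2.15297462e-02]
```

View pics/m3.png

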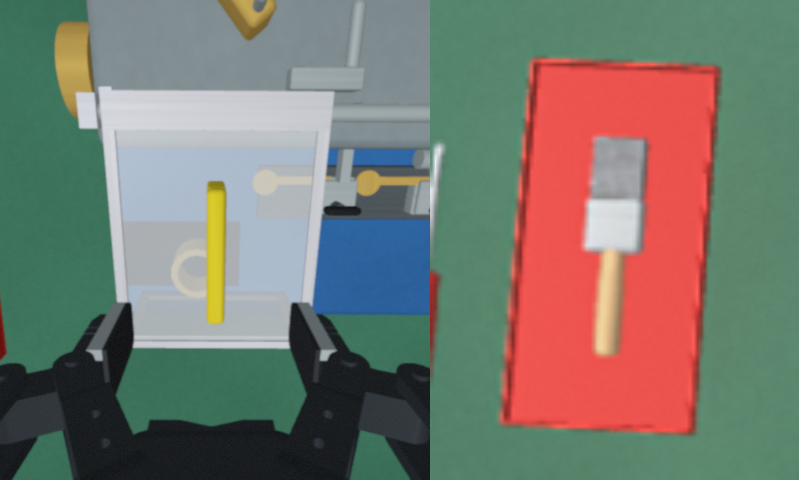

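The brush lies in the tray. The bow runs from (321,184) to (321,322) in full wrist pixels, parallel to the tool's x.

In the tool's units: 35 mm / 750 = 0.0467, 30 mm / 750 = 0.04.

```bash
python3 - <<'E'
from h import *
d=pickle.load(open("v0.pkl","rb"));T=d["top"];w=pickle.load(open("w3.pkl","rb"))
t=lambda x,y:(285+(x+.5)/4-.5,160+(y+.5)/4-.5)
for a,c in [((189,381),(321,320)),((184,236),(321,190))]:
    x,e=tri((T,t(*a)),(w,c));print(x.round(1),round(e,1),plane(w,c,196).round(1))
E
echo '[0, 0, 0.0467, 0, 0.8, 0, 0, 0.04, 0, 0.8, 0, 0, 0.016, 0, 0.8, 0, 0, 0.0107, 0, 0.8, 0, 0, 0, 0, 0.6, 0, 0, 0, 0, 0.4]' > mv.in && python3 drive.py mv.in
```

```text
[505.1  69.8 189.1] 0.7 [509.1  69.3 196. ]
[593.2  72.  188.8] 0.6 [594.4  71.5 196. ]
time_s: 10.48
position: [549.0, 71.9, 197.6]
eef_rot: [-3.142, -0.001, 0.023]
wrist_force: [-0.4, -0.2, -0.3]
finger_gap: 0.409
grip_force: 0.0
```

In the tool's units: 1 mm / 750 = 0.0013.

```bash
echo '[0, 0, 0.0013, 0, 0, 0, 0, 0, 0, 0, 0, 0, 0, 0, 0, 0, 0, 0, 0, 0]' > mv.in && python3 drive.py mv.in 40
echo '[0, 0.008, 0, 0, 0, 0, 0.016, 0, 0, 0, 0, 0.02, 0, 0, 0, 0, 0.02, 0, 0, 0, 0, 0.02, 0, 0, 0, 0, 0.016, 0, 0, 0, 0, 0.0107, 0, 0, 0, 0, 0.0067, 0, 0, 0, 0, 0.004, 0, 0, 0, 0, 0.0013, 0, 0, 0, 0, 0, 0, 0, 0]' > mv.in && python3 drive.py mv.in
```

```text
time_s: 10.98
position: [548.9, 71.7, 196.4]
eef_rot: [3.142, -0.001, 0.023]
wrist_force: [-0.7, -0.2, 6.4]
finger_gap: 0.132
grip_force: 39.3
time_s: 12.35
position: [550.5, -20.3, 196.4]
eef_rot: [3.142, -0.0, 0.022]
wrist_force: [-4.9, -0.7, 9.3]
finger_gap: 0.129
grip_force: 39.9
```

In the tool's units: 5 mm / 750 = 0.0067, 4 mm / 750 = 0.0053.

```bash
echo '[-0.0007, 0.0053, -0.0007, 0, 0, 0, 0.0067, 0, 0, 0, 0, 0.0053, 0, 0, 0, 0, 0.0027, 0, 0, 0, 0, 0, 0, 0, 0]' > mv.in && python3 drive.py mv.in
echo '[0, 0.0027, 0, 0, 0, 0, 0.0027, 0, 0, 0, 0, 0.0013, 0, 0, 0]' > mv.in && python3 drive.py mv.in; echo '[0, 0.0027, 0, 0, 0, 0, 0.0027, 0, 0, 0, 0, 0.0013, 0, 0, 0]' > mv.in && python3 drive.py mv.in
```

```text
time_s: 12.98
position: [550.7, -35.6, 196.4]
eef_rot: [3.141, -0.0, 0.023]
wrist_force: [1.2, -2.3, 3.4]
finger_gap: 0.133
grip_force: 40.3
time_s: 13.35
position: [550.8, -40.3, 196.4]
eef_rot: [3.142, -0.0, 0.023]
wrist_force: [2.7, 2.3, 4.4]
finger_gap: 0.127
grip_force: 40.5
time_s: 13.72
position: [550.8, -45.3, 196.4]
eef_rot: [3.142, -0.0, 0.023]
wrist_force: [1.8, 1.5, 5.2]
finger_gap: 0.129
grip_force: 40.7
```

In the tool's units: 1.5 mm / 750 = 0.002.

```bash
for i in 1; do echo '[0, 0.002, 0, 0, 0, 0, 0.002, 0, 0, 0]' > mv.in && python3 drive.py mv.in | egrep 'posi|wrist'; echo '[0, 0.002, 0, 0, 0, 0, 0.002, 0, 0, 0]' > mv.in && python3 drive.py mv.in| egrep 'posi|wrist'; echo '[0, 0.002, 0, 0, 0, 0, 0.002, 0, 0, 0]' > mv.in && python3 drive.py mv.in| egrep 'posi|wrist'; done
```

```text
position: [550.9, -48.3, 196.4]
wrist_force: [2.7, 2.2, 5.7]
position: [550.9, -51.3, 196.4]
wrist_force: [1.5, 3.3, 5.3]
position: [551.0, -54.2, 196.4]
wrist_force: [2.9, 3.8, 6.0]
```

In the tool's units: 1 mm / 750 = 0.0013.

```bash
echo '[0, 0.0013, 0, 0, 0, 0, 0.0013, 0, 0, 0]' > mv.in && python3 drive.py mv.in | egrep 'posi|wrist'; echo '[0, 0.0013, 0, 0, 0, 0, 0.0013, 0, 0, 0]' > mv.in && python3 drive.py mv.in| egrep 'posi|wrist'; echo '[0, 0.0013, 0, 0, 0, 0, 0.0013, 0, 0, 0]' > mv.in && python3 drive.py mv.in| egrep 'posi|wrist'
```

```text
position: [551.0, -56.2, 196.4]
wrist_force: [1.9, 2.9, 6.0]
position: [551.0, -58.1, 196.4]
wrist_force: [1.6, 3.3, 6.3]
position: [551.1, -60.1, 196.4]
wrist_force: [1.9, 3.5, 6.4]
```

In the tool's units: 1 mm / 750 = 0.0013.

```bash
echo '[0, 0.0013, 0, 0, 0]' > mv.in && python3 drive.py mv.in | egrep 'posi|wrist'; echo '[0, 0.0013, 0, 0, 0]' > mv.in && python3 drive.py mv.in| egrep 'posi|wrist'; echo '[0, 0.0013, 0, 0, 0]' > mv.in && python3 drive.py mv.in| egrep 'posi|wrist'
```

```text
position: [551.1, -61.1, 196.4]
wrist_force: [1.2, 4.2, 6.4]
position: [551.1, -62.1, 196.4]
wrist_force: [2.0, 4.2, 6.0]
position: [551.2, -63.0, 196.4]
wrist_force: [0.9, 3.8, 6.5]
```

In the tool's units: 1 mm / 750 = 0.0013.

```bash
echo '[0, 0.0013, 0, 0, 0]' > mv.in && python3 drive.py mv.in | egrep 'posi|wrist'; echo '[0, 0.0013, 0, 0, 0]' > mv.in && python3 drive.py mv.in| egrep 'posi|wrist'; echo '[0, 0.0013, 0, 0, 0]' > mv.in && python3 drive.py mv.in| egrep 'posi|wrist'
```

```text
position: [551.2, -64.1, 196.4]
wrist_force: [1.7, 4.2, 5.9]
position: [551.2, -65.0, 196.4]
wrist_force: [1.5, 5.4, 6.4]
position: [551.2, -66.0, 196.4]
wrist_force: [1.7, 5.5, 5.8]
```

In the tool's units: 1 mm / 750 = 0.0013.

```bash
echo '[0, 0.0013, 0, 0, 0]' > mv.in && python3 drive.py mv.in | egrep 'posi|wrist'; echo '[0, 0.0013, 0, 0, 0]' > mv.in && python3 drive.py mv.in| egrep 'posi|wrist'; echo '[0, 0.0013, 0, 0, 0]' > mv.in && python3 drive.py mv.in| egrep 'posi|wrist'
```

```text
position: [551.2, -67.0, 196.4]
wrist_force: [1.7, 4.5, 6.5]
position: [551.2, -67.7, 196.4]
wrist_force: [1.6, 8.6, 6.4]
position: [551.2, -68.7, 196.4]
wrist_force: [2.9, 8.4, 6.8]
```

In the tool's units: 1 mm / 750 = 0.0013.

```bash
echo '[0, 0.0013, 0, 0, 0]' > mv.in && python3 drive.py mv.in | egrep 'posi|wrist'
```

```text
position: [551.2, -69.7, 196.4]
wrist_force: [2.5, 8.5, 6.2]
```

```bash
echo '[0, 0.0009, 0, 0, 0]' > mv.in && python3 drive.py mv.in | egrep 'posi|wrist'
```

```text
position: [551.3, -70.4, 196.4]
wrist_force: [2.4, 8.0, 6.3]
```

In the tool's units: 0.7 mm / 750 = 0.0009.

```bash
echo '[0, 0.0009, 0, 0, 0]' > mv.in && python3 drive.py mv.in | egrep 'posi|wrist'; echo '[0, 0.0009, 0, 0, 0]' > mv.in && python3 drive.py mv.in | egrep 'posi|wrist'
```

```text
position: [551.3, -71.1, 196.4]
wrist_force: [0.7, 6.9, 6.2]
position: [551.3, -71.9, 196.4]
wrist_force: [1.6, 6.6, 7.4]
```

In the tool's units: 0.7 mm / 750 = 0.0009.

```bash
echo '[0, 0.0009, 0, 0, 0]' > mv.in && python3 drive.py mv.in | egrep 'posi|wrist'
```

```text
position: [551.3, -72.6, 196.4]
wrist_force: [0.4, 7.2, 6.6]
```

In the tool's units: 0.7 mm / 750 = 0.0009.

```bash
echo '[0, 0.0009, 0, 0, 0]' > mv.in && python3 drive.py mv.in | egrep 'posi|wrist'
```

```text
position: [551.3, -73.3, 196.4]
wrist_force: [0.8, 6.4, 6.0]
```

```bash
python3 - <<'E'
from station import manip
from h import *
f=[manip.state()["wrist_force"]]
g=manip.get_image("scene");pickle.dump(g,open("s4.pkl","wb"))
a=g["frame"][290:370,225:305];b=pickle.load(open("v0.pkl","rb"))["scene"]["frame"][290:370,225:305]
cv2.imwrite("pics/m4.png",cv2.resize(np.hstack([a,b]),None,fx=5,fy=5,interpolation=cv2.INTER_CUBIC)[:,:,::-1])
E
```

```text
(no output)
```

View pics/m4.png

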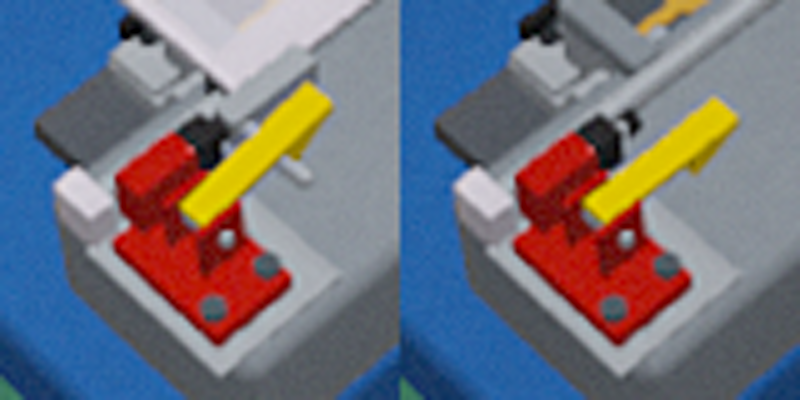

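The hook tip is at (318,98) against (322,110) when down, so it is still lifted and the pin is under it: not clicked yet.

In the tool's units: 0.7 mm / 750 = 0.0009.

```bash
echo '[0, 0.0009, 0, 0, 0]' > mv.in && python3 drive.py mv.in | egrep 'posi|wrist'; echo '[0, 0.0009, 0, 0, 0]' > mv.in && python3 drive.py mv.in | egrep 'posi|wrist'
```

```text
position: [551.3, -74.1, 196.4]
wrist_force: [1.5, 5.1, 7.0]
position: [551.3, -74.9, 196.4]
wrist_force: [0.4, 3.7, 6.5]
```

In the tool's units: 0.7 mm / 750 = 0.0009.

```bash
echo '[0, 0.0009, 0, 0, 0]' > mv.in && python3 drive.py mv.in | egrep 'posi|wrist'
```

```text
position: [551.3, -75.7, 196.4]
wrist_force: [0.4, 1.6, 6.0]
```

In the tool's units: 0.7 mm / 750 = 0.0009.

```bash
echo '[0, 0.0009, 0, 0, 0]' > mv.in && python3 drive.py mv.in | egrep 'posi|wrist'
```

```text
position: [551.4, -76.7, 196.4]
wrist_force: [1.1, -0.4, 5.5]
```

```bash
cat > hook.py <<'E'
from station import manip
from h import *
def hk(f):
    r=f[290:350,255:300].astype(int);m=(r[...,0]>150)&(r[...,1]>130)&(r[...,2]<90);y,x=np.nonzero(m);k=x>np.percentile(x,75);return m.sum(),x.mean().round(2),y.mean().round(2),y[k].mean().round(2)
print("v0",hk(pickle.load(open("v0.pkl","rb"))["scene"]["frame"]),"s4",hk(pickle.load(open("s4.pkl","rb"))["scene" if 0 else "frame"]))
g=manip.get_image("scene");pickle.dump(g,open("s5.pkl","wb"));print("now",hk(g["frame"]),manip.state()["wrist_force"].round(1),manip.state()["position"].round(1))
E
python3 hook.py
```

```text
v0 (np.int64(263), np.float64(21.97), np.float64(28.54), np.float64(23.84)) s4 (np.int64(260), np.float64(20.82), np.float64(30.51), np.float64(21.71))
now (np.int64(237), np.float64(21.82), np.float64(31.77), np.float64(24.09)) [0.5 0.6 6.1] [551.4 -76.7 196.4]
```

The hook's tip row is back at 24.1 (down 23.8, lifted 21.7) and the push has gone: it clicked. Now letting go.

In the tool's units: -40 mm / 750 = -0.0533, -20 mm / 750 = -0.0267.

```bash
echo '[0, 0, 0, 0, 0.25, 0, 0, 0, 0, 0.5, 0, 0, 0, 0, 0.6, 0, 0, -0.0267, 0, 0.6, 0, 0, -0.0533, 0, 0.6, 0, 0, -0.0533, 0, 0.4, 0, 0, 0, 0, 0.2, 0, 0, 0, 0, 0]' > mv.in && python3 drive.py mv.in; python3 - <<'E'
from station import manip
from h import *
import hook
f=hook.g["frame"];w=manip.get_image("wrist");pickle.dump(w,open("w6.pkl","wb"))
a=cv2.resize(f[290:370,225:305],(400,400),interpolation=cv2.INTER_CUBIC);b=cv2.resize(w["frame"],(400,300));b=np.vstack([b,np.zeros((100,400,3),np.uint8)])
cv2.imwrite("pics/m5.png",np.hstack([a,b])[:,:,::-1]);s=manip.state();print(s["position"],s["eef_rot"])
E
```

```text
time_s: 18.7
position: [551.0, -76.4, 295.8]
eef_rot: [-3.141, 0.001, 0.023]
wrist_force: [-0.0, -0.2, -0.8]
finger_gap: 0.009
grip_force: 0.0
v0 (np.int64(263), np.float64(21.97), np.float64(28.54), np.float64(23.84)) s4 (np.int64(260), np.float64(20.82), np.float64(30.51), np.float64(21.71))
now (np.int64(232), np.float64(21.75), np.float64(31.95), np.float64(24.4)) [-0.5 -0.4 -0.6] [550.8 -76.4 295.3]
[550.76924223 -76.33706312 295.11596965] [-3.14118661e+00  1.96942665e-03  2.28340301e-02]
```

View pics/m5.png

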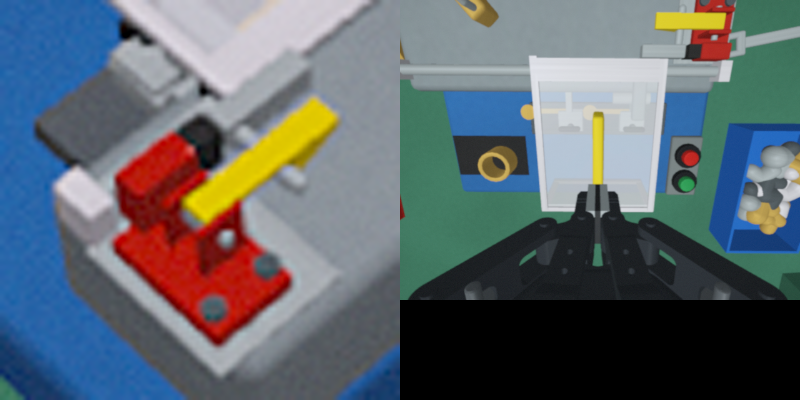

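The hook is down behind the pin. In full wrist pixels green is at (456,291) and red at (461,251).

```bash
python3 - <<'E'
from h import *
d=pickle.load(open("v0.pkl","rb"));T,S=d["top"],d["scene"];w=pickle.load(open("w6.pkl","rb"));w1=pickle.load(open("w1.pkl","rb"))
print(plane(w,(456,291),94).round(1),plane(w,(461,251),94).round(1),plane(w1,(490,258),94).round(1))
x,e=tri((T,(446.1,270.7)),(S,(192.3,298.7)),(w,(456,291)),(w1,(490,258)));print(x,e)
p=np.array([550.8,-76.3]);D=x[:2]-p;a=.0228;print(D@[np.cos(a),np.sin(a)],D@[np.sin(a),-np.cos(a)])
E
```

```text
[ 480.6 -216.8   94. ] [ 522.8 -215.4   94. ] [ 475.5 -219.9   94. ]
[ 475.89778293 -221.17461904   89.12379738] 2.7263478710244398
-78.185604469661 143.12934226894836
```

```bash
echo '[-0.0267, 0.048, 0, 0, 0, -0.0387, 0.0707, 0, 0, 0, -0.0392, 0.0713, 0, 0, 0, 0, 0, 0.04, 0, 0, 0, 0, 0.0667, 0, 0, 0, 0, 0.0667, 0, 0, 0, 0, 0.0333, 0, 0, 0, 0, 0.0133, 0, 0, 0, 0, 0, 0, 0, 0, 0, 0, 0, 0]' > mv.in && python3 drive.py mv.in
python3 - <<'E'
from station import manip
from h import *
g=manip.get_image("wrist");s=manip.state();print(s["position"],s["eef_rot"])
cv2.imwrite("pics/w7.png",g["frame"][:,:,::-1])
E
```

```text
time_s: 20.05
position: [476.9, -221.0, 132.2]
eef_rot: [3.141, -0.001, 0.023]
wrist_force: [0.0, -0.2, -0.3]
finger_gap: -0.005
grip_force: 0.0
[ 476.90944032 -220.99438825  132.31710189] [ 3.14075087e+00 -1.46549741e-03  2.29777104e-02]
```

View pics/w7.png

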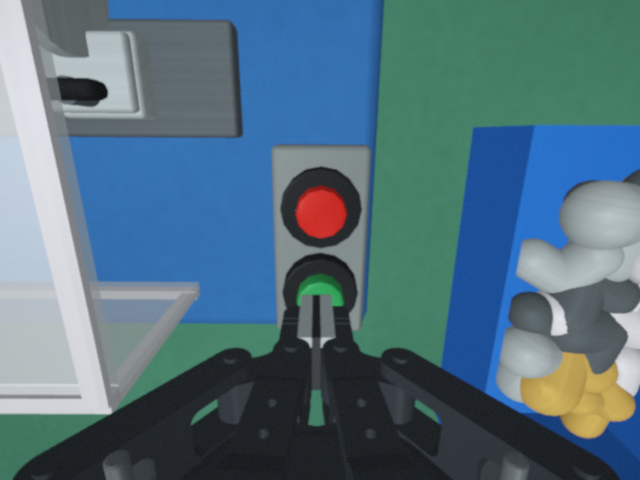

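The tips stand over the green button (320,293), clear of red (320,212). Pressing now.

In the tool's units: 10 mm / 750 = 0.0133, 2 mm / 750 = 0.0027.

```bash
echo '[-0.0013, 0, 0.0133, 0, 0, 0, 0, 0.0027, 0, 0, 0, 0, 0, 0, 0]' > mv.in && python3 drive.py mv.in| egrep 'posi|wrist'; echo '[0, 0, 0.0027, 0, 0]' > mv.in && python3 drive.py mv.in| egrep 'posi|wrist'; echo '[0, 0, 0.0027, 0, 0]' > mv.in && python3 drive.py mv.in| egrep 'posi|wrist'
```

```text
position: [475.1, -220.6, 119.1]
wrist_force: [-1.1, 0.4, 0.9]
position: [475.4, -220.8, 117.4]
wrist_force: [-1.1, -0.0, 2.9]
position: [475.3, -220.8, 115.3]
wrist_force: [-0.5, 1.4, 3.7]
```

In the tool's units: 1.5 mm / 750 = 0.002.

```bash
echo '[0, 0, 0.002, 0, 0]' > mv.in && python3 drive.py mv.in| egrep 'posi|wrist'; echo '[0, 0, 0.0013, 0, 0, 0, 0, 0, 0, 0]' > mv.in && python3 drive.py mv.in| egrep 'posi|wrist'
```

```text
position: [475.4, -220.8, 113.8]
wrist_force: [-1.2, -0.2, 4.8]
position: [475.4, -220.8, 113.0]
wrist_force: [-2.0, 0.5, 7.5]
```

The button reached its end stop (7.5 N after 6 mm). Letting go and checking the final state.

In the tool's units: -60 mm / 750 = -0.08, -40 mm / 750 = -0.0533.

```bash
echo '[0, 0, 0, 0, 0, 0, 0, -0.0067, 0, 0, 0, 0, -0.02, 0, 0, 0, 0, -0.0533, 0, 0, 0, 0, -0.08, 0, 0, 0, 0, -0.0533, 0, 0, 0, 0, 0, 0, 0, 0, 0, 0, 0, 0]' > mv.in && python3 drive.py mv.in; python3 hook.py; python3 - <<'E'
from station import manip
from h import *
g=manip.get_image("scene");cv2.imwrite("pics/f.png",g["frame"][:,:,::-1])
E
```

```text
time_s: 22.1
position: [475.0, -220.6, 272.9]
eef_rot: [3.142, -0.0, 0.023]
wrist_force: [-0.2, 0.0, -0.3]
finger_gap: 0.002
grip_force: 0.0
v0 (np.int64(263), np.float64(21.97), np.float64(28.54), np.float64(23.84)) s4 (np.int64(260), np.float64(20.82), np.float64(30.51), np.float64(21.71))
now (np.int64(233), np.float64(21.67), np.float64(32.0), np.float64(24.59)) [ 0.1 -0.  -0.5] [ 474.7 -220.4  272.2]
```

View pics/f.png

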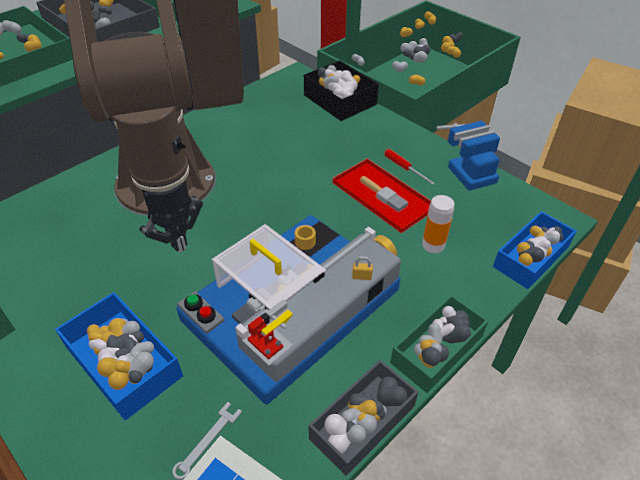

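The picture shows the brush in the tray (385,193), the guard shut and latched (270,320), both buttons up (194,300 and 205,313), and the bystanders in place.

```bash
python3 -c "
from station import manip
print(manip.finish_job())"
```

```text
the job is handed in; nothing more can be done
None
```

I laid the brush in the red tray, pushed the guard shut until it latched, pressed the green button fully and let it go, then handed the job in at about 22 s; the judge returned no verdict.

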